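# Re-clamp a clock case a quarter turn round in the slide-jaw holder

### The arm

A 7-joint arm with a two-finger parallel gripper is mounted at the origin on the work surface. World frame = base frame: x ahead of the robot, y to its left, z up, the work surface at z = 0. Lengths are in m, angles in rad, forces in N, time in s.
With the tool pointing down it reaches from about 0.4 to 0.875 m from the base axis. Payload 19.3 kg.
Tool frame: the origin (TCP) lies at the very end of the fingers, on their centre line; the grasp point (between the pads) lies 19 mm behind it; z points along the fingers, y is the line along which they close (so a half turn about z gives the same grasp; the last joint's range is limited). The gripper opens to 85 mm and grips with 20 to 120 N. Pads are 22 mm wide; open, the fingers measure 114 mm over their backs; the gripper's body (76 mm by 85 mm) begins 54 mm behind the grasp point. The pads swing forward as they close: fully open they stand 13 mm farther back than shut.
Start: joints at [1.062, 0.521, -0.036, 1.599, 0.021, 1.021, -0.113], TCP at [0.266, -0.566, 0.231] pointing down, gripper open.
Joint ranges: [-2.91, 2.91], [-0.3, 2.13], [-1.5, 1.42], [0.17, 2.43], [-1.26, 4.41], [0.16, 1.93], [-2.52, 2.52]. Speed limits (rad/s): [1.89, 1.89, 2.39, 2.39, 3.01, 3.01, 3.01].

### API

Orientations are given as [roll, pitch, yaw] about the fixed x, y, z axes, in that order (R = Rz(yaw) Ry(pitch) Rx(roll)).
In Python, from workcell import bot gives the robot as it stands. The module is installed in compiled form; this text tells all that it offers.
- The arm moves only by the tool apply_moves, never from a script. Its arguments are lists of equal length, an entry for each row: "claw": the finger opening in m, from 0 to 0.0854; "xyz": the shift along the tool's x, y, z in m, a list of three; "twist": the turn, a rotation vector about the tool's x, y, z in rad, a list of three. A call has 1 to 20 rows; each row shifts and turns the commanded pose from where the row before left it, along the tool's axes as they then stand; what a row does not reach is not made up. A row lasts 1/10 s, in which the tool goes at most 50 mm and 8.59 degrees, less where a joint would pass 70% of its speed; a pose out of reach is approached as far as the arm can. A call with a gripper value outside its range is refused whole. The fingers move at their own pace and stop on an object; "force" is the grip in N (left out, the last holds). Time passes only in rows, so rows that do not move let the fingers close. It gives the time, the measured TCP pose, the force, the opening and the grip force at its end, in the units of the state.
- bot.observe(): the state, without advancing time (a new reading comes with each control period).
- bot.grab_frame(name): name is "scene" or "top"; returns a dict with "img" (384x512x3 uint8, red, green, blue), "vfov" (degrees; the focal length in pixels is half the picture's height over the tangent of half this angle, whatever the lens; pixels are square), "cx", "cy" (the principal point, pixels), "view" (4x4, takes a point from world to camera coordinates). Camera axes: x right, y up, looking along -z (the intrinsics and any distortion apply to the point x, -y, -z); pixel columns grow to the right and rows downward; lengths in m; the calibration is good to about 2 mm. A picture is of the moment at which its call begins. There is no depth.
- bot.job_done(): hands the job in; it is judged then, once.
Trained networks look in the newest picture that a camera, given by its name, has taken for a name from the list of things; names that differ only in an ending like _2 or _b are one class to them, and where a whole thing is asked for, a point or a joint stands for the part that bears it (a point fixed in the world has none). Each returns a list of dicts, best first, with "score" (0 to 1); they miss things now and then, are a little off and sometimes report something else, mostly with a low value. They report only what shows in the picture. A call takes as long as a camera call. They do not tell look-alikes from the thing itself.
- bot.find_in(camera, query): "position" ([x, y, z] in m, in world coordinates, good to about 4 mm: the middle of the surface that is visible of it).
The state is a dict: "clock": time; "qpos": joint angles; "qd": joint speeds; "joint_efforts": joint torques, N m; "position": TCP position; "tool_rot": TCP orientation; "force": force on the tool from outside, world axes, zero at the start; "moment": the same for the moment, N m; "grip_width": finger opening in m; "finger_force": force on a finger pad.
Only numpy, scipy, OpenCV 4.12 (cv2) and the standard library are available. Lean on these libraries where they do the work, as an engineer would, in place of code of your own. Each camera call takes 0.05 s, during which the arm holds its last target. There are 200 camera calls.

### The job

The steel clock case stands lengthwise and slack between the jaws of the green holder: draw the sliding jaw right back to its end stop, lift the case out, turn it a quarter turn and set it down on the bed again dial up, midway across the bed and square to the jaws, with its crown facing the robot, and let go of it. Then push the sliding jaw along until it pinches the case firmly against the opposite jaw: hold a steady push of about 18 N for half a second, without the jaw ever pressing on the case with more than 40 N. Leave the case pinched between the two jaws and do not disturb the other things on the bench.

Things in the scene. Friction and masses are not known exactly. Their poses are not given: they have to be found in the camera images.
- holder: green plastic case holder fixed to the bench; flange 90 mm (its x) by 235 mm (y), 10 mm high, carrying the bed. Origin: on the bench, under the middle of the bed's width. Its y axis is the slide: the sliding jaw is on the +y side, the far jaw on the -y side. Its -x side faces the robot (within 0.35 rad).
- bed (a point): point on the bed's flat top, 30 mm above the bench, right above the holder's origin; axes as the holder's. The bed is 64 mm wide (x) and runs from y = -95 to +120 mm. With the sliding jaw at its end stop there is room between the jaws for the case set across the slide with a finger on either side.
- far_end (a point): fixed point at bed height at y = -60 mm of the holder, where the far jaw's face would be if screwed fully out. The far jaw (two prongs 24 mm high, no tab) is set somewhere unknown: its face stands 0 to 12 mm to the +y side of this point. It is not tracked and does not give when pushed: find it by touch.
- slide_jaw: sliding jaw, green. Origin: middle of its face (looking to the holder's -y) at bed height; axes as the holder's. Two prongs 24 mm high, 14 mm wide, centred at x = +-19 mm, 18 mm deep; the crown passes between them; behind, a block 52 mm wide to 41 mm behind the face. Slides along holder y, face from y = -20 to +70 mm (end stop, open). Drags with about 4 N, stays where left.
- jaw_grip (a point): middle of the sliding jaw's upright tab, to pinch from above across the holder's x; 76 mm above the bench, 28 mm behind the jaw's face. The tab is 18 mm wide (x), 22 mm deep (y), and stands from 24 to 60 mm above the bed.
- clock_case: loose steel travel-clock case: box 76 mm long (its x), 46 mm wide (y), 34 mm high (z), 0.2 to 0.45 kg, round white dial on top. Origin: centre of its underside; +x points to the end with the crown. At the start it stands on the bed, long axis along the slide, crown towards the sliding jaw.
- crown (a point): outer tip of the winding crown, a knob 12 mm across that stands out 10 mm from the middle of one short end of the case, 17 mm above its underside.
- crystal_box: round glass box for watch crystals, 88 mm across, 32 mm high, origin under its centre; bystander, leave alone
- case_opener: black anodized aluminium case opener lying flat, 146 mm long, 44 mm wide at its forked head, 18 mm high; bystander, leave alone
- loupe: black eyeglass loupe standing on its wide rim, 42 mm across, 36 mm high; bystander, leave alone
- parts_dish: shallow steel parts dish, 70 mm across, 18 mm high; bystander, leave alone
- oil_jar: small amber glass oil jar, 38 mm across, 55 mm high; bystander, leave alone
- blower: rubber dust blower standing on its foot, nozzle up, 58 mm across, 115 mm high; bystander, leave alone
Mind the look-alikes: they are no part of the job. Leave any purple or turquoise look-alike of the clock_case alone.

How it is judged:
By the outcome, as a careful person would: the job done as asked, in the order asked, and still so for the second after the job is handed in, with the robot touching nothing.
It also fails if it takes over 72 s, if anything falls off the work surface, if the arm or the gripper's body presses on something with over 40 N, if the wrist force passes 120 N, or if a joint passes its speed limit or range.

## Working session

There is one attempt and no reset: what is moved stays moved. The work goes in short steps, Python scripts to look and compute and a tool call to move; the robot and the scene stay as the last step left them, time stands still between calls to the robot, and variables do not carry over. Pictures are saved under pics/ and viewed, at most 10 in all, crops included, and the job is handed in when it is done.

Besides the shell and the picture viewer there is one more tool, called after "Request:" by a JSON object that holds its "op" and its "data", one argument or row to a line. apply_moves: Moves the arm, as the interface text tells. Its arguments: {"type":"object","properties":{"claw":{"type":"array"},"xyz":{"type":"array"},"twist":{"type":"array"},"force":{"type":"number"}},"required":["claw","xyz","twist"]}

```bash
mkdir -p pics; cat > h.py <<'E'
import numpy as np, cv2
from workcell import bot
def snap(cam,fn=None):
    f=bot.grab_frame(cam)
    if fn: cv2.imwrite('pics/'+fn,f['img'][:,:,::-1])
    return f
def proj(f,p):
    p=np.atleast_2d(p); c=(f['view']@np.c_[p,np.ones(len(p))].T)[:3]
    F=f['img'].shape[0]/2/np.tan(np.radians(f['vfov'])/2)
    return np.c_[f['cx']+F*c[0]/-c[2], f['cy']+F*-c[1]/-c[2]]
def unproj(f,uv,z):
    F=f['img'].shape[0]/2/np.tan(np.radians(f['vfov'])/2)
    R=f['view'][:3,:3];o=-R.T@f['view'][:3,3]
    d=R.T@np.array([(uv[0]-f['cx'])/F,-(uv[1]-f['cy'])/F,-1])
    return o+d*(z-o[2])/d[2]
E
python3 - <<'E'
from h import *
for c in('scene','top'):
    f=snap(c,c+'0.png'); print(c,f['vfov'],f['cx'],f['cy'],[k for k in f])
    R=f['view'][:3,:3];print(-R.T@f['view'][:3,3], R[2])
    for q in('holder','bed','slide_jaw','jaw_grip','clock_case','crown','far_end'):
        print(q,[(np.round(d['position'],3).tolist(),round(d['score'],2)) for d in bot.find_in(c,q)[:3]])
print(bot.observe())
E
```

```text
scene 51.96802253194684 259.0060959376084 187.4416030641705 ['img', 'vfov', 'cx', 'cy', 'view']
[1.16656015 0.45626192 0.68896404] [0.66526627 0.39512697 0.63347886]
holder [([0.534, 0.019, 0.026], 0.85)]
bed [([0.534, 0.02, 0.033], 0.9)]
slide_jaw [([0.526, 0.04, 0.055], 0.7)]
jaw_grip [([0.532, 0.036, 0.054], 0.8)]
clock_case [([0.358, 0.098, 0.035], 0.89), ([0.52, -0.217, 0.029], 0.75), ([0.742, -0.073, 0.034], 0.71)]
crown [([0.357, 0.097, 0.034], 0.85), ([0.749, 0.132, 0.034], 0.82), ([0.74, -0.07, 0.034], 0.81)]
far_end [([0.535, 0.015, 0.027], 0.89)]
top 50.08673729433332 254.30499356211322 194.29832386268544 ['img', 'vfov', 'cx', 'cy', 'view']
[0.31194927 0.08208292 1.1511094 ] [-0.20687057 -0.01904476  0.97818294]
holder [([0.499, -0.007, 0.028], 0.75), ([0.395, -0.128, 0.012], 0.4)]
bed [([0.505, -0.005, 0.029], 0.73)]
slide_jaw [([0.511, 0.031, 0.059], 0.53), ([0.615, 0.143, 0.055], 0.36)]
jaw_grip [([0.509, 0.027, 0.051], 0.5)]
clock_case [([0.468, 0.204, 0.035], 0.91), ([0.504, -0.042, 0.066], 0.84), ([0.733, 0.122, 0.038], 0.81)]
crown [([0.736, 0.125, 0.034], 0.92), ([0.469, 0.205, 0.032], 0.9), ([0.503, -0.046, 0.064], 0.74)]
far_end [([0.505, -0.003, 0.033], 0.92)]
{'clock': 0.8, 'qpos': array([ 1.06181993,  0.52134329, -0.03628042,  1.59951311,  0.02118734,
        1.02110846, -0.11278627]), 'qd': array([-0.00224803, -0.00080733,  0.00096075, -0.00158736,  0.00018782,
       -0.00110182,  0.00102181]), 'joint_efforts': array([ 1.46583923e-03, -9.26751852e+01,  1.97920315e+00, -3.70234179e+01,
        1.81201764e-02,  1.72621192e-03,  1.18467533e-04]), 'position': array([ 0.2654845 , -0.56579728,  0.23132165]), 'tool_rot': array([ 3.14158073e+00, -1.71990573e-06,  4.38723846e-01]), 'force': array([ 0.04295123, -0.406116  ,  0.06435635]), 'moment': array([ 0.01218923, -0.01392455, -0.01775477]), 'finger_force': 0.0, 'grip_width': 0.0850062355698628}
```

View pics/scene0.png

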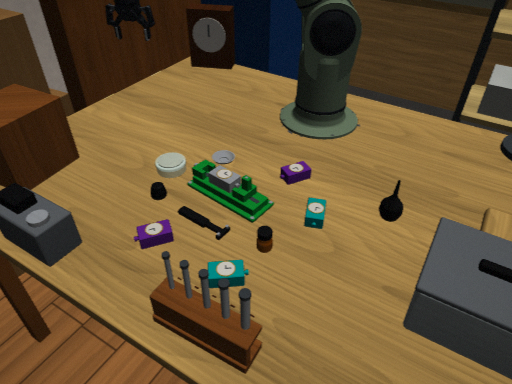

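View pics/top0.png

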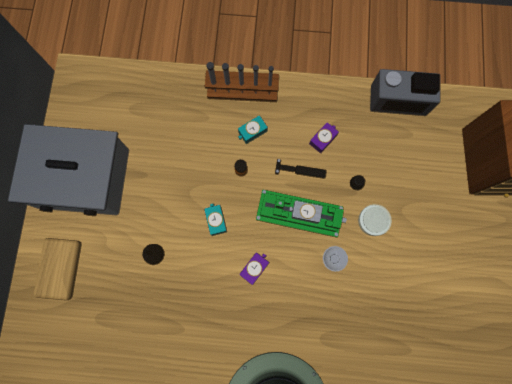

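The top view shows the holder around (300,213), with the steel case near (308,212) and the sliding jaw to its left. The scene view shows the holder around (230,188). Four purple and turquoise look-alikes stand around it. Next I'll measure the corners in crops.

```bash
python3 - <<'E'
from h import *
ims=[]
for c,(u0,v0,u1,v1) in(('top',(250,182,350,242)),('scene',(180,155,280,222))):
    f=snap(c); im=f['img'][:,:,::-1]
    cr=cv2.resize(im[v0:v1,u0:u1],None,fx=8,fy=8,interpolation=cv2.INTER_CUBIC)
    cv2.imwrite(f'pics/crop_{c}.png',cr)
    hsv=cv2.cvtColor(np.ascontiguousarray(im),cv2.COLOR_BGR2HSV)
    m=((hsv[...,0]>45)&(hsv[...,0]<75)&(hsv[...,1]>150)&(hsv[...,2]>40)).astype(np.uint8)
    n,l,s,ce=cv2.connectedComponentsWithStats(m); k=1+np.argmax(s[1:,4])
    ys,xs=np.where(l==k); r=cv2.minAreaRect(np.c_[xs,ys].astype(np.float32))
    b=cv2.boxPoints(r); print(c,s[k],b.tolist())
    print([np.round(unproj(f,p,0.01),3).tolist() for p in b])
E
```

```text
top [ 257  191   86   45 1686] [[255.87802124023438, 219.07957458496094], [262.1167297363281, 189.4456329345703], [343.6604919433594, 206.6127471923828], [337.4217834472656, 236.24668884277344]]
[[0.483, 0.094, 0.01], [0.569, 0.083, 0.01], [0.54, -0.15, 0.01], [0.455, -0.136, 0.01]]
scene [ 188  160   86   62 1469] [[183.4143524169922, 182.12705993652344], [201.5950164794922, 150.09446716308594], [278.31378173828125, 193.63755798339844], [260.13311767578125, 225.67015075683594]]
[[0.545, -0.155, 0.01], [0.394, -0.21, 0.01], [0.448, 0.09, 0.01], [0.577, 0.112, 0.01]]
```

View pics/crop_top.png

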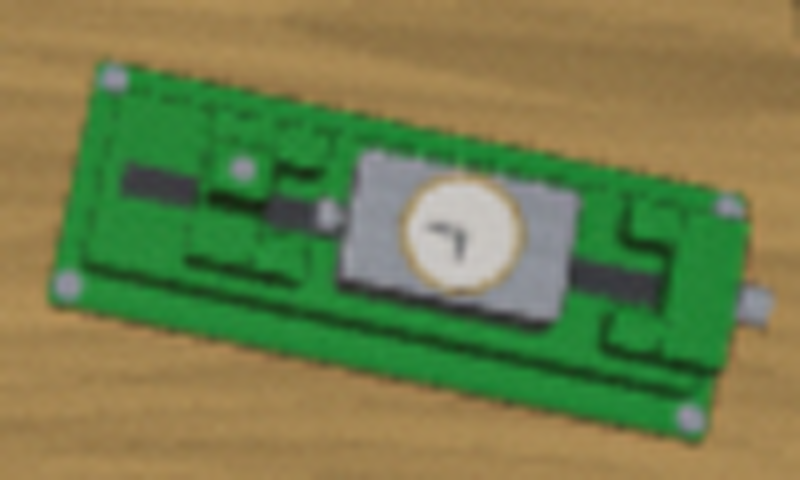

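View pics/crop_scene.png

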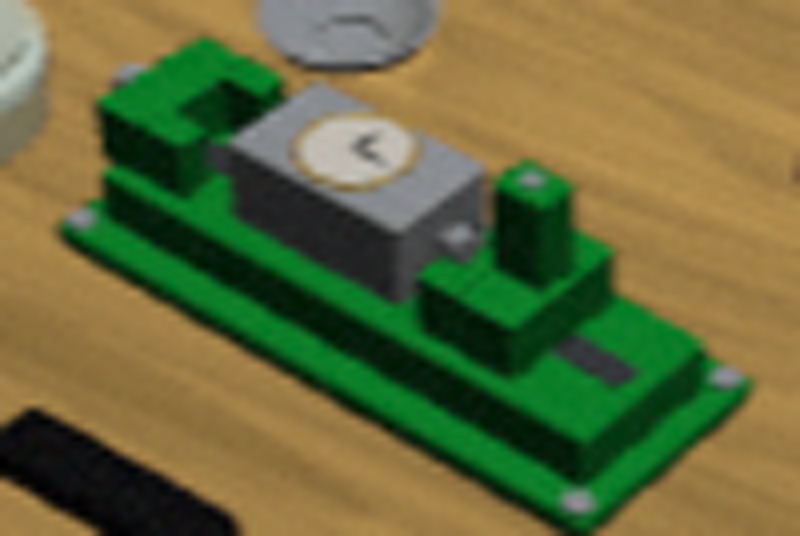

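The top crop shows the flange corners at (97,62), (750,192), (703,443) and (50,305), with the tab at (243,168) and the crown on the left. In the scene crop the flange corners are (62,230), (590,530) and (750,380), and the tab top is at (535,178). Next I'll fit the poses.

```bash
cat > fit.py <<'E'
from h import *
from scipy.optimize import least_squares
ft,fs=snap('top'),snap('scene')
T=lambda a:np.array(a)/8+[250,182]-0.44
S=lambda a:np.array(a)/8+[180,155]-0.44
def pr(f,p,k):
    q=proj(f,p); F=f['img'].shape[0]/2/np.tan(np.radians(f['vfov'])/2)
    n=(q-[f['cx'],f['cy']]); r2=(n**2).sum(1,keepdims=True)/F**2
    return q+n*k*r2
def W(p,pts):
    x,y,a=p; c,s=np.cos(a),np.sin(a); pts=np.array(pts,float)
    return np.c_[x+c*pts[:,0]-s*pts[:,1],y+s*pts[:,0]+c*pts[:,1],pts[:,2]]
FL=[[45,130,10],[45,-105,10],[-45,-105,10],[-45,130,10]]; FL=np.array(FL)/1000
ct=T([[97,62],[750,192],[703,443],[50,305]])
cs=S([[590,530],[62,230],[750,380]])
def res(v,which):
    h=v[:3]; r=[]
    if 't' in which: r.append((pr(ft,W(h,FL),v[3])-ct).ravel())
    if 's' in which: r.append((pr(fs,W(h,FL[[0,1,3]]),v[4])-cs).ravel())
    return np.concatenate(r)
for w in('t','s','ts'):
  for kfix in(1,0):
    fun=(lambda v:res(np.r_[v[:3],0,0],w)) if kfix else (lambda v:res(v,w))
    s=least_squares(fun,[0.5,-0.02,-0.13]+([] if kfix else [0,0]))
    print(w,np.round(s.x,4),'rms',np.sqrt((s.fun**2).mean()).round(2),np.round(s.fun,1))
E
python3 fit.py
```

```text
t [ 0.51   -0.039  -0.1195] rms 0.32 [-0.  -0.2 -0.   0.1  0.6 -0.  -0.6  0.1]
t [ 0.5098 -0.0398 -0.1201 -0.1229  0.    ] rms 0.25 [ 0.3 -0.2 -0.3  0.2  0.3 -0.2 -0.3  0.1]
s [ 0.512  -0.0359 -0.1229] rms 0.69 [-0.5  0.  -0.8 -0.4  1.3  0.1]
s [ 0.5141 -0.0373 -0.1073  0.     -0.7602] rms 0.42 [-0.6 -0.2 -0.   0.4  0.7 -0.2]
ts [ 0.5104 -0.038  -0.1208] rms 0.64 [-0.3 -0.5 -0.4  0.   0.2 -0.2 -1.  -0.2 -0.8 -0.7 -1.1 -0.9  1.  -0.6]
ts [ 0.5109 -0.0384 -0.1183  0.0069 -0.5306] rms 0.55 [-0.2 -0.5 -0.2 -0.2  0.5 -0.4 -0.8 -0.2 -0.8 -0.8 -0.  -0.7  0.8 -0.7]
```

```bash
cat >> fit.py <<'E'
print('----')
h=np.array([0.5105,-0.0385,-0.120])
def toH(P):
    d=np.array(P[:2])-h[:2]; c,s=np.cos(h[2]),np.sin(h[2]); return np.round([c*d[0]+s*d[1],-s*d[0]+c*d[1]],4)
for n,f,pts,z in(('case t',ft,T([[365,150],[583,190],[553,320],[340,280]]),.064),('case s',fs,S([[320,83],[487,172],[398,232],[230,150]]),.064),
  ('tab t',ft,T([[243,168]]),.09),('tab s',fs,S([[535,178]]),.09),('dial t',ft,T([[463,234]]),.064),('dial s',fs,S([[355,151]]),.064),
  ('jawprong s',fs,S([[512,333],[424,278],[610,250]]),.054),('jaw blk t',ft,T([[205,108],[187,258],[300,280],[335,130]]),.054),('far s',fs,S([[283,85],[183,143]]),.054),('far t',ft,T([[630,195],[603,315]]),.054)):
    print(n,[toH(unproj(f,p,z)).tolist() for p in pts])
E
python3 fit.py | sed -n '/----/,$p'
```

```text
----
case t [[0.0205, 0.0332], [0.0221, -0.041], [-0.0234, -0.0388], [-0.0247, 0.0332]]
case s [[-0.0206, -0.0369], [-0.0189, 0.038], [0.0226, 0.0364], [0.0253, -0.0344]]
tab t [[0.0008, 0.0728]]
tab s [[-0.0006, 0.0736]]
dial t [[-0.0009, -0.0042]]
dial s [[-0.0001, -0.0025]]
jawprong s [[0.0285, 0.0883], [0.0257, 0.0496], [-0.0225, 0.0863]]
jaw blk t [[0.0258, 0.0887], [-0.0262, 0.0846], [-0.0257, 0.0458], [0.0274, 0.0439]]
far s [[-0.0216, -0.0556], [0.0234, -0.0587]]
far t [[0.0258, -0.0582], [-0.0165, -0.0562]]
```

Request:
{"op": "apply_moves", "data": {
  "claw": [0.06,0.06,0.06,0.06,0.06,0.06,0.06,0.06],
  "xyz": [
    [0,0,0],
    [0,0,0],
    [0,0,0],
    [0,0,0],
    [0,0,0],
    [0,0,0],
    [0,0,0],
    [0,0,0]
  ],
  "twist": [
    [0,0,-0.1446],
    [0,0,-0.1446],
    [0,0,-0.1446],
    [0,0,-0.1446],
    [0,0,-0.1446],
    [0,0,-0.1446],
    [0,0,-0.1446],
    [0,0,0]
  ]
}}

```text
clock: 1.9
position: [0.2653, -0.5659, 0.2312]
tool_rot: [3.141, -0.0, 1.453]
force: [-0.7, -0.4, -0.3]
grip_width: 0.0602
finger_force: 0.0
```

```bash
cat > go.py <<'E'
import sys,numpy as np
from workcell import bot
from scipy.spatial.transform import Rotation as Ro
h=np.array([0.5105,-0.0385,-0.120])
o=bot.observe(); R=Ro.from_euler('xyz',o['tool_rot']); c,s=np.cos(h[2]),np.sin(h[2])
A=np.array([[c,-s],[s,c]])
print('t',o['clock'],'rpy',np.round(o['tool_rot'],4),'pos',np.round(o['position'],4),'holder xy',np.round(A.T@(o['position'][:2]-h[:2]),4))
print('F holder',np.round(A.T@o['force'][:2],1),round(o['force'][2],1),'M',np.round(o['moment'],2),'w',round(o['grip_width'],4),'ff',round(o['finger_force'],1),'q',np.round(o['qpos'],2))
if len(sys.argv)>4:
    x,y,z,yaw=map(float,sys.argv[1:5])
    p=np.r_[h[:2]+A@[x,y],z]
    print('tool delta',np.round(R.inv().apply(p-o['position']),4),'twist',np.round((R.inv()*Ro.from_euler('xyz',[np.pi,0,h[2]+yaw])).as_rotvec(),4))
E
python3 go.py 0 0.073 0.231 1.5708
```

```text
t 1.9 rpy [ 3.1414e+00 -2.0000e-04  1.4534e+00] pos [ 0.2653 -0.5659  0.2312] holder xy [-0.1803 -0.5529]
F holder [-0.7 -0.5] -0.3 M [-0.    0.03 -0.01] w 0.0602 ff 0.0 q [ 1.23  0.53 -0.28  1.59  0.16  1.04  0.78]
tool delta [6.255e-01 1.819e-01 4.000e-04] twist [ 0.0001 -0.0002  0.0026]
```

Request:
{"op": "apply_moves", "data": {
  "claw": [0.05,0.05,0.05,0.05,0.05,0.05,0.05,0.05,0.05,0.05,0.05,0.05,0.05,0.05,0.05,0.05,0.05,0.05,0.05],
  "xyz": [
    [0.0368,0.0107,0],
    [0.0368,0.0107,0],
    [0.0368,0.0107,0],
    [0.0368,0.0107,0],
    [0.0368,0.0107,0],
    [0.0368,0.0107,0],
    [0.0368,0.0107,0],
    [0.0368,0.0107,0],
    [0.0368,0.0107,0],
    [0.0368,0.0107,0],
    [0.0368,0.0107,0],
    [0.0368,0.0107,0],
    [0.0368,0.0107,0],
    [0.0368,0.0107,0],
    [0.0368,0.0107,0],
    [0.0368,0.0107,0],
    [0.0368,0.0107,0],
    [0,0,0],
    [0,0,0]
  ],
  "twist": [
    [0,0,0.0026],
    [0,0,0],
    [0,0,0],
    [0,0,0],
    [0,0,0],
    [0,0,0],
    [0,0,0],
    [0,0,0],
    [0,0,0],
    [0,0,0],
    [0,0,0],
    [0,0,0],
    [0,0,0],
    [0,0,0],
    [0,0,0],
    [0,0,0],
    [0,0,0],
    [0,0,0],
    [0,0,0]
  ]
}}

```text
clock: 3.8
position: [0.5224, 0.0337, 0.2311]
tool_rot: [-3.141, -0.0, 1.446]
force: [-0.1, -0.3, -0.0]
grip_width: 0.0501
finger_force: 0.0
```

```bash
python3 go.py 0 0.073 0.062 1.5708
```

```text
t 3.8 rpy [-3.1412e+00 -1.0000e-04  1.4461e+00] pos [0.5224 0.0337 0.2311] holder xy [0.0031 0.0731]
F holder [-0.  -0.3] -0.0 M [ 0.    0.02 -0.03] w 0.0501 ff 0.0 q [ 0.21  0.4  -0.51  1.85  0.23  0.96 -0.52]
tool delta [-1.000e-04 -3.100e-03  1.691e-01] twist [-0.0004 -0.0001 -0.0047]
```

Request:
{"op": "apply_moves", "data": {
  "claw": [0.05,0.05,0.05,0.05,0.05,0.05,0.05,0.05],
  "xyz": [
    [0,-0.003,0.03],
    [0,0,0.03],
    [0,0,0.03],
    [0,0,0.03],
    [0,0,0.02],
    [0,0,0.02],
    [0,0,0.009],
    [0,0,0]
  ],
  "twist": [
    [0,0,-0.0047],
    [0,0,0],
    [0,0,0],
    [0,0,0],
    [0,0,0],
    [0,0,0],
    [0,0,0],
    [0,0,0]
  ]
}}

```text
clock: 4.6
position: [0.5188, 0.0325, 0.0617]
tool_rot: [-3.14, 0.001, 1.451]
force: [-0.0, 0.7, 0.4]
grip_width: 0.0505
finger_force: 0.0
```

```bash
python3 go.py 0 0.073 0.062 1.5708; python3 - <<'E'
from h import *
f=snap('scene'); cv2.imwrite('pics/a.png',cv2.resize(f['img'][130:230,170:290,::-1],None,fx=6,fy=6,interpolation=cv2.INTER_CUBIC))
E
```

```text
t 4.6 rpy [-3.1401e+00  7.0000e-04  1.4508e+00] pos [0.5188 0.0325 0.0617] holder xy [-0.0003  0.0715]
F holder [-0.1  0.7] 0.4 M [ 0.03 -0.01  0.02] w 0.0505 ff 0.0 q [ 0.12  0.64 -0.4   1.98  0.42  0.6  -0.68]
tool delta [ 0.0015  0.0003 -0.0003] twist [-0.0015  0.0007 -0.    ]
```

View pics/a.png

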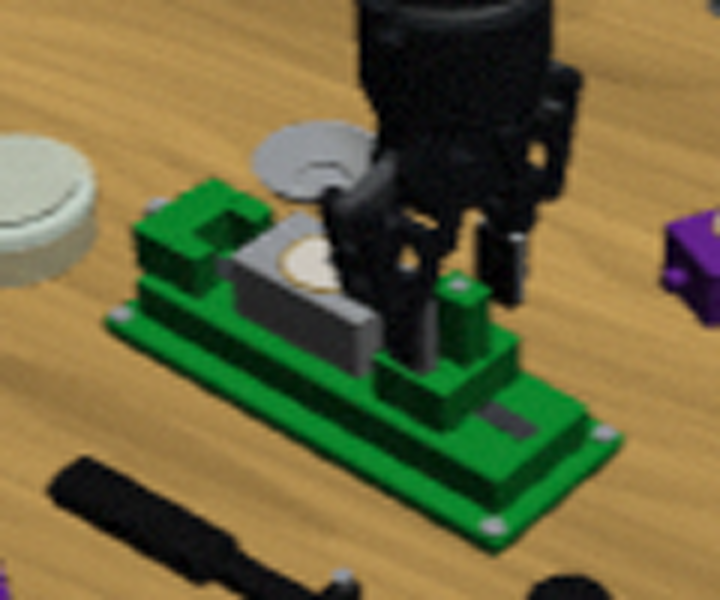

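The fingers straddle the tab, which is at about (460,320) in the crop, and they are clear of the block. I'll close on it.

Request:
{"op": "apply_moves", "data": {
  "claw": [0.035,0.02,0.01,0.005,0.005,0.005],
  "xyz": [
    [0.0015,0,0],
    [0,0,0],
    [0,0,0],
    [0,0,0],
    [0,0,0],
    [0,0,0]
  ],
  "twist": [
    [0,0,0],
    [0,0,0],
    [0,0,0],
    [0,0,0],
    [0,0,0],
    [0,0,0]
  ],
  "force": 60
}}

```text
clock: 5.25
position: [0.5192, 0.0349, 0.0634]
tool_rot: [-3.141, 0.0, 1.453]
force: [-9.3, 0.8, 17.8]
grip_width: 0.017
finger_force: 58.7
```

```bash
python3 go.py 0 0.098 0.062 1.5708
```

```text
t 5.25 rpy [-3.1415e+00  3.0000e-04  1.4526e+00] pos [0.5192 0.0349 0.0634] holder xy [-0.0002  0.0739]
F holder [-9.4 -0.3] 17.8 M [ 0.26  1.91 -0.29] w 0.017 ff 58.7 q [ 0.11  0.64 -0.4   1.98  0.42  0.6  -0.68]
tool delta [0.0241 0.0002 0.0013] twist [-0.0001  0.0003  0.0018]
```

Request:
{"op": "apply_moves", "data": {
  "claw": [0.005,0.005,0.005,0.005],
  "xyz": [
    [0,-0.0005,-0.0015],
    [0,-0.0005,-0.0015],
    [0,0,0],
    [0,0,0]
  ],
  "twist": [
    [0,0,0],
    [0,0,0],
    [0,0,0],
    [0,0,0]
  ]
}}

```text
clock: 5.65
position: [0.5188, 0.0347, 0.0639]
tool_rot: [-3.141, -0.001, 1.452]
force: [17.1, 0.1, -51.3]
grip_width: 0.0168
finger_force: 64.4
```

```bash
python3 go.py 0 0.098 0.062 1.5708
```

```text
t 5.65 rpy [-3.1413e+00 -9.0000e-04  1.4524e+00] pos [0.5188 0.0347 0.0639] holder xy [-0.0005  0.0737]
F holder [17.   2.2] -51.3 M [ 0.27 -3.28 -0.17] w 0.0168 ff 64.4 q [ 0.12  0.63 -0.4   1.98  0.42  0.6  -0.68]
tool delta [0.0243 0.0006 0.0019] twist [-0.0003 -0.0009  0.0016]
```

Request:
{"op": "apply_moves", "data": {
  "claw": [0.005,0.005,0.005,0.005],
  "xyz": [
    [0,0.0003,0.0012],
    [0,0.0003,0.001],
    [0,0,0],
    [0,0,0]
  ],
  "twist": [
    [0,0,0],
    [0,0,0],
    [0,0,0],
    [0,0,0]
  ]
}}

```text
clock: 6.05
position: [0.519, 0.0347, 0.0636]
tool_rot: [3.142, 0.0, 1.453]
force: [-3.8, -0.4, 5.0]
grip_width: 0.0166
finger_force: 72.6
```

Request:
{"op": "apply_moves", "data": {
  "claw": [0.005,0.005,0.005,0.005,0.005,0.005,0.005,0.005,0.005],
  "xyz": [
    [0.003,0,0],
    [0.003,0,0],
    [0.003,0,0],
    [0.003,0,0],
    [0.003,0,0],
    [0.002,0,0],
    [0.002,0,0],
    [0.001,0,0],
    [0,0,0]
  ],
  "twist": [
    [0,0,0],
    [0,0,0],
    [0,0,0],
    [0,0,0],
    [0,0,0],
    [0,0,0],
    [0,0,0],
    [0,0,0],
    [0,0,0]
  ]
}}

```text
clock: 6.95
position: [0.5215, 0.0543, 0.0635]
tool_rot: [3.141, 0.001, 1.453]
force: [-3.0, -2.5, 6.6]
grip_width: 0.0169
finger_force: 72.7
```

```bash
python3 go.py 0 0.098 0.062 1.5708
```

```text
t 6.95 rpy [3.1414e+00 7.0000e-04 1.4525e+00] pos [0.5215 0.0543 0.0635] holder xy [-0.0002  0.0935]
F holder [-2.7 -2.8] 6.6 M [-0.47  1.03 -0.19] w 0.0169 ff 72.7 q [ 0.08  0.64 -0.4   1.97  0.42  0.61 -0.72]
tool delta [0.0045 0.0002 0.0015] twist [0.0002 0.0007 0.0017]
```

Now I'll step slowly into the end stop, 1 mm at a time.

Request:
{"op": "apply_moves", "data": {
  "claw": [0.005,0.005,0.005,0.005,0.005],
  "xyz": [
    [0.001,0,0],
    [0.001,0,0],
    [0.001,0,0],
    [0.001,0,0],
    [0,0,0]
  ],
  "twist": [
    [0,0,0],
    [0,0,0],
    [0,0,0],
    [0,0,0],
    [0,0,0]
  ]
}}

```text
clock: 7.45
position: [0.522, 0.0582, 0.0635]
tool_rot: [3.141, 0.001, 1.453]
force: [-3.2, -2.0, 6.4]
grip_width: 0.0169
finger_force: 72.7
```

Request:
{"op": "apply_moves", "data": {
  "claw": [0.005,0.005,0.005],
  "xyz": [
    [0.0007,0,0],
    [0.0007,0,0],
    [0,0,0]
  ],
  "twist": [
    [0,0,0],
    [0,0,0],
    [0,0,0]
  ]
}}

```text
clock: 7.75
position: [0.5221, 0.0596, 0.0635]
tool_rot: [3.141, 0.001, 1.452]
force: [-2.5, -3.3, 6.4]
grip_width: 0.017
finger_force: 72.7
```

```bash
python3 go.py 0 0.098 0.062 1.5708
```

```text
t 7.75 rpy [3.1414e+00 8.0000e-04 1.4525e+00] pos [0.5221 0.0596 0.0635] holder xy [-0.0002  0.0987]
F holder [-2.1 -3.6] 6.4 M [-0.59  1.05 -0.26] w 0.017 ff 72.7 q [ 0.07  0.64 -0.4   1.97  0.42  0.61 -0.73]
tool delta [-0.0007  0.0002  0.0015] twist [0.0002 0.0008 0.0017]
```

Request:
{"op": "apply_moves", "data": {
  "claw": [0.005,0.005,0.005],
  "xyz": [
    [0.0007,0,0],
    [0.0007,0,0],
    [0,0,0]
  ],
  "twist": [
    [0,0,0],
    [0,0,0],
    [0,0,0]
  ]
}}

```text
clock: 8.05
position: [0.5221, 0.0597, 0.0635]
tool_rot: [-3.141, 0.002, 1.452]
force: [-3.9, -9.0, 9.9]
grip_width: 0.017
finger_force: 73.1
```

Request:
{"op": "apply_moves", "data": {
  "claw": [0.005,0.005],
  "xyz": [
    [0.0007,0,0],
    [0,0,0]
  ],
  "twist": [
    [0,0,0],
    [0,0,0]
  ]
}}

```text
clock: 8.25
position: [0.5222, 0.0598, 0.0635]
tool_rot: [-3.141, 0.003, 1.451]
force: [-3.8, -13.3, 9.5]
grip_width: 0.0168
finger_force: 73.2
```

```bash
python3 go.py 0 0.098 0.062 1.5708
```

```text
t 8.25 rpy [-3.1413  0.0032  1.4511] pos [0.5222 0.0598 0.0635] holder xy [-0.0002  0.099 ]
F holder [ -2.2 -13.7] 9.5 M [-2.72  1.1  -0.21] w 0.0168 ff 73.2 q [ 0.06  0.64 -0.4   1.97  0.42  0.61 -0.73]
tool delta [-0.001   0.0002  0.0015] twist [-0.0003  0.0032  0.0003]
```

Request:
{"op": "apply_moves", "data": {
  "claw": [0.005,0.005,0.03,0.05,0.05,0.05,0.05,0.06,0.07,0.07,0.07,0.07,0.07],
  "xyz": [
    [-0.001,0,0],
    [-0.0005,0,0],
    [0,0,0],
    [0,0,0],
    [0,0,0],
    [0,0,-0.02],
    [0,0,-0.03],
    [0,0,-0.03],
    [-0.025,0,0],
    [-0.025,0,0],
    [-0.025,0,0],
    [-0.025,0,0],
    [0,0,0]
  ],
  "twist": [
    [0,0,0],
    [0,0,0],
    [0,0,0],
    [0,0,0],
    [0,0,0],
    [0,0,0],
    [0,0,0],
    [0,0,0],
    [0,0,0],
    [0,0,0],
    [0,0,0],
    [0,0,0],
    [0,0,0]
  ]
}}

```text
clock: 9.55
position: [0.5101, -0.0419, 0.143]
tool_rot: [-3.141, 0.001, 1.449]
force: [-0.7, 0.7, -0.1]
grip_width: 0.0699
finger_force: 0.0
```

```bash
python3 go.py -0.0005 -0.0015 0.044 1.5708; python3 - <<'E'
from h import *
f=snap('scene'); cv2.imwrite('pics/b.png',cv2.resize(f['img'][130:230,170:290,::-1],None,fx=6,fy=6,interpolation=cv2.INTER_CUBIC))
E
```

```text
t 9.55 rpy [-3.1414e+00  1.3000e-03  1.4492e+00] pos [ 0.5101 -0.0419  0.143 ] holder xy [-0.     -0.0034]
F holder [-0.8  0.6] -0.1 M [ 0.   -0.04 -0.02] w 0.0699 ff 0.0 q [ 0.31  0.5  -0.46  1.96  0.32  0.75 -0.46]
tool delta [ 0.0021 -0.0005  0.099 ] twist [-0.0001  0.0013 -0.0016]
```

View pics/b.png

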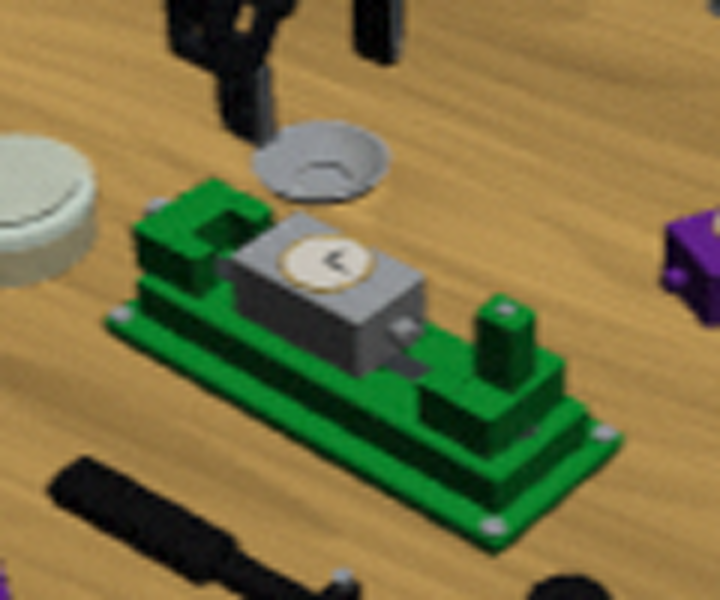

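The jaw is back at its stop and the case stands free at about (330,290). I'll go down and grip it.

Request:
{"op": "apply_moves", "data": {
  "claw": [0.07,0.07,0.07,0.07,0.07,0.055,0.045,0.03,0.03,0.03,0.03,0.03],
  "xyz": [
    [0.002,-0.0005,0.03],
    [0,0,0.03],
    [0,0,0.025],
    [0,0,0.014],
    [0,0,0],
    [0,0,0],
    [0,0,0],
    [0,0,0],
    [0,0,0],
    [0,0,0],
    [0,0,0],
    [0,0,0]
  ],
  "twist": [
    [0,0,-0.0016],
    [0,0,0],
    [0,0,0],
    [0,0,0],
    [0,0,0],
    [0,0,0],
    [0,0,0],
    [0,0,0],
    [0,0,0],
    [0,0,0],
    [0,0,0],
    [0,0,0]
  ],
  "force": 50
}}

```text
clock: 10.8
position: [0.5108, -0.0364, 0.0455]
tool_rot: [3.14, -0.0, 1.455]
force: [-2.7, 2.0, 6.4]
grip_width: 0.045
finger_force: 51.0
```

```bash
python3 go.py 0 -0.0015 0.1 1.5708
```

```text
t 10.8 rpy [ 3.1398e+00 -3.0000e-04  1.4546e+00] pos [ 0.5108 -0.0364  0.0455] holder xy [0.0001 0.0021]
F holder [-2.9  1.7] 6.4 M [ 0.42  0.63 -0.07] w 0.045 ff 51.0 q [ 0.23  0.66 -0.37  2.01  0.44  0.55 -0.57]
tool delta [-0.0036  0.     -0.0545] twist [ 0.0017 -0.0003  0.0038]
```

Request:
{"op": "apply_moves", "data": {
  "claw": [0.03,0.03,0.03,0.03,0.03,0.03,0.03,0.03,0.03,0.03,0.03,0.03,0.03,0.03,0.03,0.03],
  "xyz": [
    [0,0,-0.01],
    [0,0,-0.02],
    [0,0,-0.02],
    [0,0,-0.02],
    [0,0,0],
    [0,0,0],
    [0,0,0],
    [0,0,0],
    [0,0,0],
    [0,0,0],
    [0,0,0],
    [0,0,0],
    [0,0,0],
    [0,0,0],
    [0,0,0],
    [0,0,0]
  ],
  "twist": [
    [0,0,0],
    [0,0,0],
    [0,0,0],
    [0,0,0],
    [0,0,-0.142],
    [0,0,-0.142],
    [0,0,-0.142],
    [0,0,-0.142],
    [0,0,-0.142],
    [0,0,-0.142],
    [0,0,-0.142],
    [0,0,-0.142],
    [0,0,-0.142],
    [0,0,-0.142],
    [0,0,-0.142],
    [0,0,0]
  ]
}}

```text
clock: 12.4
position: [0.5103, -0.0371, 0.115]
tool_rot: [-3.141, 0.001, 3.019]
force: [0.8, 0.1, -2.3]
grip_width: 0.0445
finger_force: 52.4
```

```bash
python3 go.py 0 0.004 0.1 3.14159; python3 - <<'E'
from h import *
f=snap('scene'); a=cv2.resize(f['img'][115:215,170:270,::-1],None,fx=4,fy=4,interpolation=cv2.INTER_CUBIC)
f=snap('top'); b=cv2.resize(f['img'][160:260,250:350,::-1],None,fx=4,fy=4,interpolation=cv2.INTER_CUBIC)
cv2.imwrite('pics/c.png',np.hstack([a,b]))
E
```

```text
t 12.4 rpy [-3.1412e+00  7.0000e-04  3.0186e+00] pos [ 0.5103 -0.0371  0.115 ] holder xy [-0.0003  0.0014]
F holder [0.8 0.2] -2.3 M [0.01 0.01 0.01] w 0.0445 ff 52.4 q [ 0.57  0.64 -0.84  1.97  0.65  0.83  0.81]
tool delta [-0.0003  0.0027  0.015 ] twist [-0.0004  0.0007 -0.0029]
```

View pics/c.png

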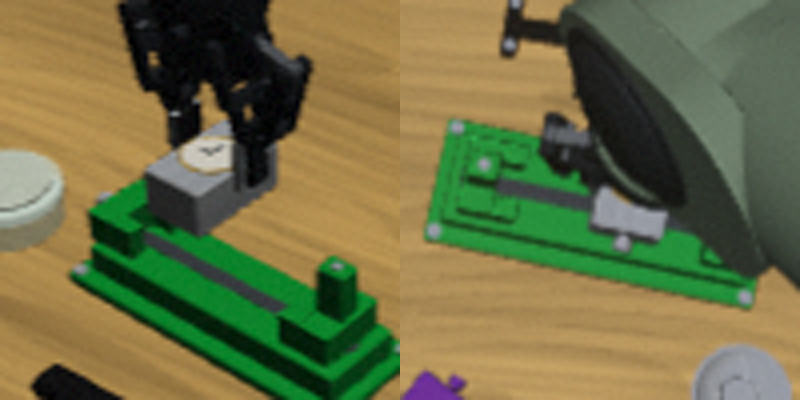

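The case is held dial up with its crown towards the robot, at (622,242) in the right half. The plain end's top edge runs from (147,172) to (198,198) in the left half. I'll measure its offset in the grip.

```bash
python3 - <<'E'
from h import *
h=np.array([0.5105,-0.0385]);c,s=np.cos(-.12),np.sin(-.12);A=np.array([[c,-s],[s,c]])
f=snap('scene')
for uv in((147,172),(198,198)): print('s',A.T@(unproj(f,np.array(uv)/4+[170,115]-.4,.1335)[:2]-h))
for uv in((162,155+57),): print('s bottom front',A.T@(unproj(f,np.array((200,237))/4+[170,115]-.4,.0995)[:2]-h))
f=snap('top')
for uv,z in(((622-400,244),.1165),((592-400,222),.0995),((662-400,243),.0995)): print('t',z,A.T@(unproj(f,np.array(uv)/4+[250,160]-.4,z)[:2]-h))
hsv=cv2.cvtColor(snap('scene')['img'],cv2.COLOR_RGB2HSV)
E
```

```text
s [ 0.04560951 -0.01500743]
s [0.04573679 0.02738816]
s bottom front [0.04152591 0.02288305]
t 0.1165 [-0.03711696  0.00189858]
t 0.0995 [-0.02410407  0.02193392]
t 0.0995 [-0.02831821 -0.02478743]
```

Request:
{"op": "apply_moves", "data": {
  "claw": [0.03,0.03,0.03,0.03,0.03,0.03,0.03,0.03],
  "xyz": [
    [0.004,0.0027,0.015],
    [0,0,0.02],
    [0,0,0.015],
    [0,0,0.01],
    [0,0,0.005],
    [0,0,0.003],
    [0,0,0],
    [0,0,0]
  ],
  "twist": [
    [0,0,-0.003],
    [0,0,0],
    [0,0,0],
    [0,0,0],
    [0,0,0],
    [0,0,0],
    [0,0,0],
    [0,0,0]
  ]
}}

```text
clock: 13.45
position: [0.5068, -0.0334, 0.0465]
tool_rot: [3.142, 0.001, 3.019]
force: [0.4, 0.3, -1.8]
grip_width: 0.045
finger_force: 52.4
```

```bash
python3 go.py -0.004 0.004 0.0455 3.14159
```

```text
t 13.45 rpy [3.1416e+00 6.0000e-04 3.0195e+00] pos [ 0.5068 -0.0334  0.0465] holder xy [-0.0042  0.0046]
F holder [0.3 0.4] -1.8 M [0.   0.01 0.01] w 0.045 ff 52.4 q [ 0.49  0.74 -0.74  2.01  0.78  0.7   0.7 ]
tool delta [-0.0002 -0.0006  0.001 ] twist [ 0.      0.0006 -0.0021]
```

Request:
{"op": "apply_moves", "data": {
  "claw": [0.03,0.03,0.03,0.045,0.055,0.065,0.065],
  "xyz": [
    [0,0,0.0005],
    [0,0,0.0005],
    [0,0,0],
    [0,0,0],
    [0,0,0],
    [0,0,0],
    [0,0,0]
  ],
  "twist": [
    [0,0,-0.002],
    [0,0,0],
    [0,0,0],
    [0,0,0],
    [0,0,0],
    [0,0,0],
    [0,0,0]
  ]
}}

```text
clock: 14.15
position: [0.5066, -0.0334, 0.0451]
tool_rot: [3.142, 0.0, 3.022]
force: [-0.6, -0.0, 0.3]
grip_width: 0.0648
finger_force: 0.0
```

Request:
{"op": "apply_moves", "data": {
  "claw": [0.065,0.065,0.065,0.065,0.065,0.065],
  "xyz": [
    [0,0,-0.02],
    [0,0,-0.03],
    [0,0,-0.04],
    [0,0,-0.04],
    [0,0,-0.03],
    [0,0,0]
  ],
  "twist": [
    [0,0,0],
    [0,0,0],
    [0,0,0],
    [0,0,0],
    [0,0,0],
    [0,0,0]
  ]
}}

```text
clock: 14.75
position: [0.5081, -0.0333, 0.2086]
tool_rot: [-3.141, 0.005, 3.021]
force: [-0.2, 0.0, -0.9]
grip_width: 0.0649
finger_force: 0.0
```

```bash
python3 go.py 0 0.099 0.15 1.5708; python3 - <<'E'
from h import *
f=snap('scene'); a=cv2.resize(f['img'][150:225,180:280,::-1],None,fx=8,fy=8,interpolation=cv2.INTER_CUBIC)
cv2.imwrite('pics/d.png',a)
E
```

```text
t 14.75 rpy [-3.1414  0.0051  3.0213] pos [ 0.5081 -0.0333  0.2086] holder xy [-0.003   0.0049]
F holder [-0.3 -0. ] -0.9 M [ 0.01 -0.07 -0.  ] w 0.0649 ff 0.0 q [ 0.65  0.51 -0.95  1.9   0.5   0.99  0.93]
tool delta [-0.0027  0.0941  0.0586] twist [0.0039 0.0042 1.5705]
```

View pics/d.png

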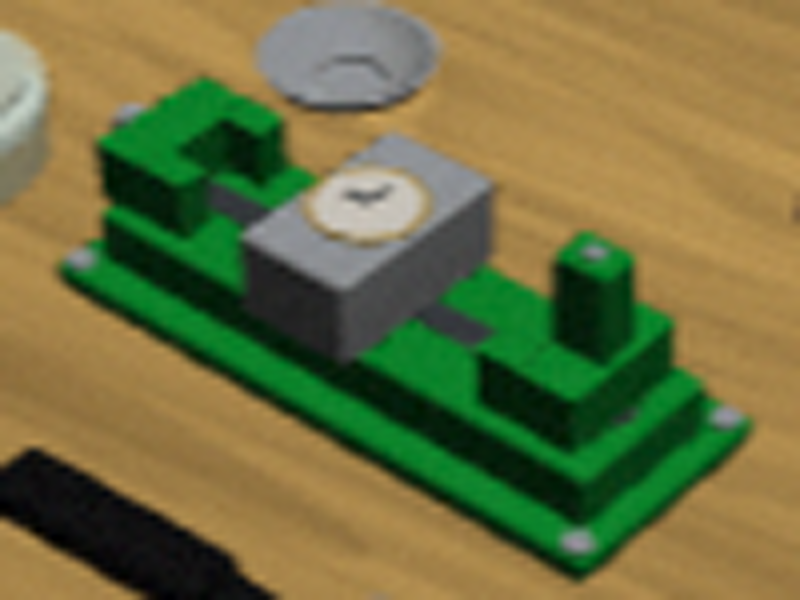

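Case on the bed; top corners (245,240), (340,290), (493,187), (393,132); dial at (368,204).

```bash
python3 - <<'E'
from h import *
h=np.array([0.5105,-0.0385]);c,s=np.cos(-.12),np.sin(-.12);A=np.array([[c,-s],[s,c]])
f=snap('scene')
g=lambda uv,z:np.round(A.T@(unproj(f,np.array(uv)/8+[180,150]-.44,z)[:2]-h),4)
P=[g(p,.064) for p in((245,240),(340,290),(493,187),(393,132))];print(P,np.mean(P,0))
print('dial',g((368,204),.064),'bot',g((340,360),.03),g((247,308),.03),'tab',g((596,252),.09))
print('jaw top',g((575,392),.054),g((672,320),.054),g((480,342),.054),'far prong',g((183,180),.054),g((285,122),.054),'bed',g((583,475),.03),g((704,388),.03),g((105,215),.03))
E
```

```text
[array([ 0.0414, -0.0123]), array([0.0409, 0.0283]), array([-0.0303,  0.0309]), array([-0.0323, -0.0146])] [0.004925 0.008075]
dial [0.0024 0.0054] bot [0.0374 0.023 ] [ 0.0372 -0.0184] tab [0.0007 0.0989]
jaw top [0.0232 0.109 ] [-0.0232  0.1109] [0.0234 0.0709] far prong [ 0.0222 -0.0599] [-0.0233 -0.0562] bed [0.0305 0.1182] [-0.0259  0.1223] [ 0.0315 -0.0902]
```

Request:
{"op": "apply_moves", "data": {
  "claw": [0.05,0.05,0.05,0.05,0.05,0.05,0.05,0.05,0.05,0.05,0.05,0.05,0.05,0.05,0.05,0.05,0.05],
  "xyz": [
    [0,0,0],
    [0,0,0],
    [0,0,0],
    [0,0,0],
    [0,0,0],
    [0,0,0],
    [0,0,0],
    [0,0,0],
    [0,0,0],
    [0,0,0],
    [0,0,0],
    [0.04,0,0],
    [0.04,0,0],
    [0.04,0,0],
    [0.04,0,0],
    [0.04,0,0],
    [0,0,0]
  ],
  "twist": [
    [0,0,0.1428],
    [0,0,0.1428],
    [0,0,0.1428],
    [0,0,0.1428],
    [0,0,0.1428],
    [0,0,0.1428],
    [0,0,0.1428],
    [0,0,0.1428],
    [0,0,0.1428],
    [0,0,0.1428],
    [0,0,0.1428],
    [0,0,0],
    [0,0,0],
    [0,0,0],
    [0,0,0],
    [0,0,0],
    [0,0,0]
  ]
}}

```text
clock: 16.55
position: [0.5295, 0.1708, 0.2039]
tool_rot: [-3.14, -0.002, 1.457]
force: [-1.0, -1.2, -0.7]
grip_width: 0.0501
finger_force: 0.0
```

```bash
python3 go.py 0 0.099 0.15 1.5708; python3 - <<'E'
from h import *
f=snap('top'); a=cv2.resize(f['img'][182:242,250:350,::-1],None,fx=8,fy=8,interpolation=cv2.INTER_CUBIC)
cv2.imwrite('pics/e.png',a)
E
```

```text
t 16.55 rpy [-3.1397e+00 -2.0000e-03  1.4573e+00] pos [0.5295 0.1708 0.2039] holder xy [-0.0062  0.2101]
F holder [-0.9 -1.3] -0.7 M [-0.   -0.02 -0.01] w 0.0501 ff 0.0 q [ 0.01  0.5  -0.59  1.79  0.33  0.95 -0.83]
tool delta [-0.1112  0.0056  0.0537] twist [-0.0019 -0.0019  0.0065]
```

View pics/e.png

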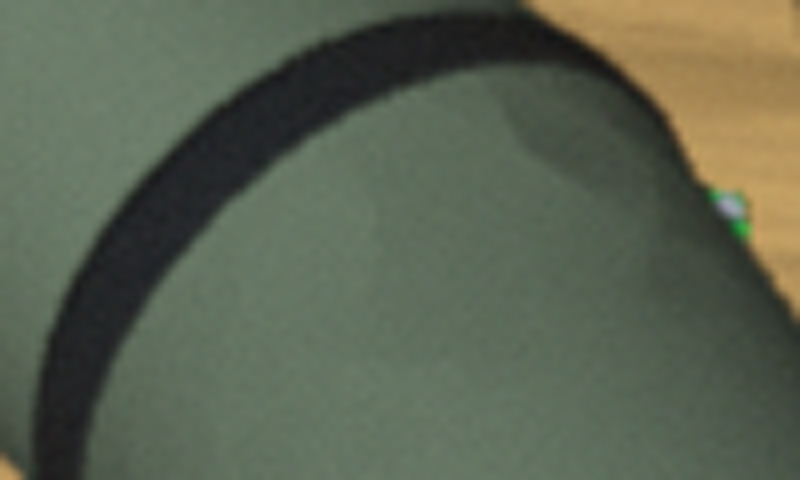

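The last picture shows only the arm blocking the top view of the holder. I'll move it further aside and then locate the dial numerically.

Request:
{"op": "apply_moves", "data": {
  "claw": [0.05,0.05,0.05,0.05,0.05],
  "xyz": [
    [0.025,-0.03,0],
    [0.025,-0.03,0],
    [0.025,-0.03,0],
    [0.015,-0.02,0],
    [0,0,0]
  ],
  "twist": [
    [0,0,0],
    [0,0,0],
    [0,0,0],
    [0,0,0],
    [0,0,0]
  ]
}}

```text
clock: 17.1
position: [0.4297, 0.269, 0.2046]
tool_rot: [-3.14, 0.001, 1.454]
force: [1.3, -0.8, -1.1]
grip_width: 0.0502
finger_force: 0.0
```

```bash
python3 go.py 0 0.099 0.15 1.5708; python3 - <<'E'
from h import *
h=np.array([0.5105,-0.0385]);c,s=np.cos(-.12),np.sin(-.12);A=np.array([[c,-s],[s,c]])
for cam,box in(('top',(182,242,250,350)),('scene',(150,225,180,280))):
    f=snap(cam); im=f['img'].copy(); g=np.zeros(im.shape[:2],np.uint8); v0,v1,u0,u1=box
    i=im.astype(int); m=(i.min(2)>150)&(i[...,0]-i[...,2]<45); g[v0:v1,u0:u1]=m[v0:v1,u0:u1]
    n,l,st,ce=cv2.connectedComponentsWithStats(g)
    for k in range(1,n):
        if st[k,4]>15: print(cam,st[k].tolist(),np.round(A.T@(unproj(f,ce[k],.064)[:2]-h),4), f['img'][int(ce[k][1]),int(ce[k][0])])
    if cam=='top': cv2.imwrite('pics/e2.png',cv2.resize(im[182:242,250:350,::-1],None,fx=8,fy=8,interpolation=cv2.INTER_CUBIC))
    # same on original picture
    im0=cv2.imread(f'pics/{cam}0.png')[:,:,::-1]; i=im0.astype(int); m=(i.min(2)>150)&(i[...,0]-i[...,2]<45); g[:]=0; g[v0:v1,u0:u1]=m[v0:v1,u0:u1]
    n,l,st,ce=cv2.connectedComponentsWithStats(g)
    for k in range(1,n):
        if st[k,4]>15: print(cam,'orig',st[k].tolist(),np.round(A.T@(unproj(f,ce[k],.064)[:2]-h),4))
E
```

```text
t 17.1 rpy [-3.1404e+00  5.0000e-04  1.4545e+00] pos [0.4297 0.269  0.2046] holder xy [-0.117   0.2956]
F holder [ 1.4 -0.6] -1.1 M [ 0.   -0.1  -0.02] w 0.0502 ff 0.0 q [-0.19  0.43 -0.63  1.91  0.32  0.9  -1.09]
tool delta [-0.197   0.1163  0.0545] twist [-0.0012  0.0005  0.0037]
top [295, 195, 20, 29, 336] [0.0022 0.0049] [209 205 202]
top orig [301, 205, 13, 13, 133] [-0.0011 -0.0037]
scene [180, 154, 5, 14, 50] [ 0.0287 -0.1312] [178 184 168]
scene [219, 172, 14, 7, 75] [0.0026 0.0049] [144 143 137]
scene orig [180, 154, 5, 13, 45] [ 0.0282 -0.1314]
scene orig [218, 170, 13, 8, 74] [-0.0007 -0.0032]
```

The dial centre is 2.4 mm off in +x by both cameras, so I'll regrip the case and centre it.

Request:
{"op": "apply_moves", "data": {
  "claw": [0.065,0.065,0.065,0.065,0.065,0.065,0.065,0.065,0.065,0.065,0.065,0.065,0.065,0.065,0.065,0.065,0.065,0.065,0.065,0.065],
  "xyz": [
    [-0.0363,0.0142,0],
    [-0.0363,0.0142,0],
    [-0.0363,0.0142,0],
    [-0.0363,0.0142,0],
    [-0.0363,0.0142,0],
    [-0.0363,0.0142,0],
    [-0.0363,0.0142,0],
    [-0.0363,0.0142,0],
    [0,0,0.005],
    [0,0,0.005],
    [0,0,0.005],
    [0,0,0.005],
    [0,0,0.005],
    [0,0,0.005],
    [0,0,0.005],
    [0,0,0.005],
    [0,0,0.005],
    [0,0,0.005],
    [0,0,0.005],
    [0,0,0]
  ],
  "twist": [
    [0,0,0.0037],
    [0,0,0],
    [0,0,0],
    [0,0,0],
    [0,0,0],
    [0,0,0],
    [0,0,0],
    [0,0,0],
    [0,0,-0.1428],
    [0,0,-0.1428],
    [0,0,-0.1428],
    [0,0,-0.1428],
    [0,0,-0.1428],
    [0,0,-0.1428],
    [0,0,-0.1428],
    [0,0,-0.1428],
    [0,0,-0.1428],
    [0,0,-0.1428],
    [0,0,-0.1428],
    [0,0,0]
  ]
}}

```text
clock: 19.2
position: [0.5085, -0.0363, 0.1489]
tool_rot: [3.142, -0.002, 3.018]
force: [-0.5, 0.3, 0.9]
grip_width: 0.065
finger_force: 0.0
```

```bash
python3 go.py -0.003 0.0046 0.0455 3.14159
```

```text
t 19.2 rpy [ 3.1415e+00 -2.1000e-03  3.0182e+00] pos [ 0.5085 -0.0363  0.1489] holder xy [-0.0022  0.002 ]
F holder [-0.6  0.2] 0.9 M [ 0.02  0.01 -0.  ] w 0.065 ff 0.0 q [ 0.6   0.59 -0.88  1.94  0.59  0.89  0.85]
tool delta [0.0006 0.0026 0.1034] twist [ 0.0001 -0.0021 -0.0034]
```

Request:
{"op": "apply_moves", "data": {
  "claw": [0.065,0.065,0.065,0.065,0.065,0.065,0.055,0.045,0.03,0.03,0.03],
  "xyz": [
    [0.0006,0.0026,0.03],
    [0,0,0.03],
    [0,0,0.025],
    [0,0,0.018],
    [0,0,0],
    [0,0,0],
    [0,0,0],
    [0,0,0],
    [0,0,0],
    [0,0,0],
    [0,0,0]
  ],
  "twist": [
    [0,0,-0.003],
    [0,0,0],
    [0,0,0],
    [0,0,0],
    [0,0,0],
    [0,0,0],
    [0,0,0],
    [0,0,0],
    [0,0,0],
    [0,0,0],
    [0,0,0]
  ],
  "force": 40
}}

```text
clock: 20.3
position: [0.5094, -0.0323, 0.0483]
tool_rot: [-3.141, 0.002, 3.02]
force: [-3.4, -1.5, 12.6]
grip_width: 0.0446
finger_force: 39.6
```

```bash
python3 go.py -0.0055 0.0046 0.0485 3.14159
```

```text
t 20.3 rpy [-3.1409e+00  1.6000e-03  3.0197e+00] pos [ 0.5094 -0.0323  0.0483] holder xy [-0.0018  0.006 ]
F holder [-3.2 -1.9] 12.6 M [-0.36  0.65 -0.06] w 0.0446 ff 39.6 q [ 0.49  0.74 -0.75  2.    0.78  0.71  0.7 ]
tool delta [ 0.0037 -0.0014 -0.0002] twist [-0.0007  0.0016 -0.0018]
```

Request:
{"op": "apply_moves", "data": {
  "claw": [0.03,0.03,0.03,0.03,0.03],
  "xyz": [
    [0,0,-0.003],
    [0,0,-0.002],
    [0.0024,0,0],
    [0,0,0],
    [0,0,0]
  ],
  "twist": [
    [0,0,0],
    [0,0,0],
    [0,0,-0.002],
    [0,0,0],
    [0,0,0]
  ]
}}

```text
clock: 20.8
position: [0.5063, -0.0316, 0.052]
tool_rot: [3.142, -0.0, 3.023]
force: [0.1, 0.4, -2.1]
grip_width: 0.0453
finger_force: 41.9
```

```bash
python3 go.py -0.0042 0.006 0.0483 3.14159
```

```text
t 20.8 rpy [ 3.1416e+00 -2.0000e-04  3.0229e+00] pos [ 0.5063 -0.0316  0.052 ] holder xy [-0.005   0.0064]
F holder [0.  0.4] -2.1 M [ 0.   -0.01  0.  ] w 0.0453 ff 41.9 q [ 0.49  0.73 -0.75  2.01  0.77  0.71  0.7 ]
tool delta [-0.0008 -0.0004  0.0037] twist [ 0.     -0.0002  0.0013]
```

Request:
{"op": "apply_moves", "data": {
  "claw": [0.03,0.03,0.03,0.03,0.045,0.055,0.065,0.065,0.065,0.065,0.065,0.065],
  "xyz": [
    [-0.0008,0,0],
    [0,0,0.002],
    [0,0,0.0018],
    [0,0,0],
    [0,0,0],
    [0,0,0],
    [0,0,0],
    [0,0,-0.02],
    [0,0,-0.03],
    [0,0,-0.04],
    [0,0,-0.02],
    [0,0,0]
  ],
  "twist": [
    [0,0,0.001],
    [0,0,0],
    [0,0,0],
    [0,0,0],
    [0,0,0],
    [0,0,0],
    [0,0,0],
    [0,0,0],
    [0,0,0],
    [0,0,0],
    [0,0,0],
    [0,0,0]
  ]
}}

```text
clock: 22.0
position: [0.5085, -0.0317, 0.1607]
tool_rot: [-3.141, 0.004, 3.021]
force: [-0.2, 0.2, -0.8]
grip_width: 0.0653
finger_force: 0.0
```

```bash
cat > dial.py <<'E'
from h import *
h=np.array([0.5105,-0.0385]);c,s=np.cos(-.12),np.sin(-.12);A=np.array([[c,-s],[s,c]])
cam,(v0,v1,u0,u1)=('scene',(160,225,190,280))
f=snap(cam); i=f['img'].astype(int); m=(i.min(2)>150)&(i[...,0]-i[...,2]<45); g=np.zeros(m.shape,np.uint8); g[v0:v1,u0:u1]=m[v0:v1,u0:u1]
n,l,st,ce=cv2.connectedComponentsWithStats(g)
for k in range(1,n):
    if st[k,4]>15: print(cam,st[k].tolist(),np.round(A.T@(unproj(f,ce[k],.064)[:2]-h),4))
E
python3 dial.py; python3 go.py 0 0.099 0.15 1.5708
```

```text
scene [220, 171, 14, 8, 80] [-0.      0.0067]
t 22.05 rpy [-3.1413e+00  2.1000e-03  3.0214e+00] pos [ 0.5078 -0.0319  0.1592] holder xy [-0.0034  0.0062]
F holder [-0.1 -0.5] -0.8 M [-0.02  0.01  0.04] w 0.065 ff 0.0 q [ 0.6   0.58 -0.9   1.94  0.58  0.9   0.86]
tool delta [-0.0034  0.0928  0.0091] twist [1.4000e-03 1.9000e-03 1.5706e+00]
```

Request:
{"op": "apply_moves", "data": {
  "claw": [0.05,0.05,0.05,0.05,0.05,0.05,0.05,0.05,0.05,0.05,0.05,0.05,0.05,0.05,0.05,0.05,0.05],
  "xyz": [
    [0,0,0],
    [0,0,0],
    [0,0,0],
    [0,0,0],
    [0,0,0],
    [0,0,0],
    [0,0,0],
    [0,0,0],
    [0,0,0],
    [0,0,0],
    [0,0,0],
    [0.025,0,0],
    [0.025,0,0],
    [0.025,0,0],
    [0.018,0.003,0],
    [0,0,0],
    [0,0,0]
  ],
  "twist": [
    [0,0,0.1428],
    [0,0,0.1428],
    [0,0,0.1428],
    [0,0,0.1428],
    [0,0,0.1428],
    [0,0,0.1428],
    [0,0,0.1428],
    [0,0,0.1428],
    [0,0,0.1428],
    [0,0,0.1428],
    [0,0,0.1428],
    [0,0,0],
    [0,0,0],
    [0,0,0],
    [0,0,0],
    [0,0,0],
    [0,0,0]
  ]
}}

```text
clock: 23.75
position: [0.5209, 0.0602, 0.1573]
tool_rot: [-3.14, 0.001, 1.452]
force: [0.3, -0.8, 0.1]
grip_width: 0.0499
finger_force: 0.0
```

```bash
python3 go.py 0 0.0985 0.065 1.5708
```

```text
t 23.75 rpy [-3.1402e+00  7.0000e-04  1.4518e+00] pos [0.5209 0.0602 0.1573] holder xy [-0.0015  0.0992]
F holder [ 0.4 -0.8] 0.1 M [0.03 0.02 0.05] w 0.0499 ff 0.0 q [ 0.16  0.5  -0.51  1.91  0.33  0.81 -0.66]
tool delta [-0.0006  0.0017  0.0923] twist [-0.0014  0.0007  0.001 ]
```

Request:
{"op": "apply_moves", "data": {
  "claw": [0.05,0.05,0.05,0.05,0.05,0.04,0.03,0.02,0.01,0.005,0.005,0.005],
  "xyz": [
    [-0.0006,0.0012,0.03],
    [0,0,0.03],
    [0,0,0.02],
    [0,0,0.012],
    [0,0,0],
    [0,0,0],
    [0,0,0],
    [0,0,0],
    [0,0,0],
    [0,0,0],
    [0,0,0],
    [0,0,0]
  ],
  "twist": [
    [0,0,0],
    [0,0,0],
    [0,0,0],
    [0,0,0],
    [0,0,0],
    [0,0,0],
    [0,0,0],
    [0,0,0],
    [0,0,0],
    [0,0,0],
    [0,0,0],
    [0,0,0]
  ],
  "force": 60
}}

```text
clock: 24.95
position: [0.5223, 0.0596, 0.0672]
tool_rot: [3.141, 0.0, 1.451]
force: [-6.9, -1.0, 14.5]
grip_width: 0.0167
finger_force: 58.5
```

```bash
python3 go.py 0 0.030 0.065 1.5708
```

```text
t 24.95 rpy [3.1413e+00 3.0000e-04 1.4509e+00] pos [0.5223 0.0596 0.0672] holder xy [-0.      0.0988]
F holder [-6.7 -1.9] 14.5 M [-0.03  1.45 -0.25] w 0.0167 ff 58.5 q [ 0.09  0.64 -0.44  1.97  0.44  0.63 -0.75]
tool delta [-0.0688  0.      0.0023] twist [0.0003 0.0003 0.0001]
```

Request:
{"op": "apply_moves", "data": {
  "claw": [0.005,0.005,0.005,0.005,0.005,0.005,0.005,0.005,0.005,0.005,0.005,0.005,0.005],
  "xyz": [
    [0,0,-0.0006],
    [-0.003,0,0],
    [-0.004,0,0],
    [-0.004,0,0],
    [-0.004,0,0],
    [-0.004,0,0],
    [-0.004,0,0],
    [-0.004,0,0],
    [-0.003,0,0],
    [-0.002,0,0],
    [-0.002,0,0],
    [-0.001,0,0],
    [0,0,0]
  ],
  "twist": [
    [0,0,0],
    [0,0,0],
    [0,0,0],
    [0,0,0],
    [0,0,0],
    [0,0,0],
    [0,0,0],
    [0,0,0],
    [0,0,0],
    [0,0,0],
    [0,0,0],
    [0,0,0],
    [0,0,0]
  ]
}}

```text
clock: 26.25
position: [0.5179, 0.0252, 0.0673]
tool_rot: [-3.141, -0.0, 1.451]
force: [-6.3, 3.0, 7.5]
grip_width: 0.0172
finger_force: 60.7
```

```bash
python3 go.py 0 0.030 0.0665 1.5708
```

```text
t 26.25 rpy [-3.1413e+00 -4.0000e-04  1.4513e+00] pos [0.5179 0.0252 0.0673] holder xy [-0.0002  0.0641]
F holder [-6.6  2.3] 7.5 M [ 0.72  1.2  -0.16] w 0.0172 ff 60.7 q [ 0.16  0.63 -0.44  1.99  0.45  0.62 -0.69]
tool delta [-0.0341  0.0002  0.0008] twist [-0.0003 -0.0004  0.0005]
```

Request:
{"op": "apply_moves", "data": {
  "claw": [0.005,0.005,0.005,0.005,0.005,0.005,0.005,0.005,0.005,0.005,0.005,0.005,0.005,0.005,0.005,0.005,0.005,0.005,0.005,0.005],
  "xyz": [
    [-0.001,0,0],
    [-0.001,0,0],
    [-0.001,0,0],
    [-0.001,0,0],
    [-0.001,0,0],
    [-0.001,0,0],
    [-0.001,0,0],
    [-0.001,0,0],
    [-0.0015,0,0],
    [-0.002,0,0],
    [-0.002,0,0],
    [-0.002,0,0],
    [-0.002,0,0],
    [-0.002,0,0],
    [-0.002,0,0],
    [-0.002,0,0],
    [-0.002,0,0],
    [-0.002,0,0],
    [-0.002,0,0],
    [-0.0015,0,0]
  ],
  "twist": [
    [0,0,0],
    [0,0,0],
    [0,0,0],
    [0,0,0],
    [0,0,0],
    [0,0,0],
    [0,0,0],
    [0,0,0],
    [0,0,0],
    [0,0,0],
    [0,0,0],
    [0,0,0],
    [0,0,0],
    [0,0,0],
    [0,0,0],
    [0,0,0],
    [0,0,0],
    [0,0,0],
    [0,0,0],
    [0,0,0]
  ]
}}

```text
clock: 28.25
position: [0.5141, -0.0051, 0.0673]
tool_rot: [-3.141, -0.001, 1.452]
force: [-7.4, 7.5, 8.7]
grip_width: 0.0166
finger_force: 60.9
```

```bash
python3 go.py 0 0.018 0.0665 1.5708; python3 dial.py
```

```text
t 28.25 rpy [-3.1411e+00 -9.0000e-04  1.4517e+00] pos [ 0.5141 -0.0051  0.0673] holder xy [-0.0004  0.0336]
F holder [-8.3  6.6] 8.7 M [ 1.53  1.49 -0.22] w 0.0166 ff 60.9 q [ 0.22  0.63 -0.44  2.    0.45  0.61 -0.64]
tool delta [-0.0156  0.0004  0.0008] twist [-0.0005 -0.0009  0.0009]
scene [213, 168, 13, 8, 61] [ 0.0036 -0.0177]
```

Request:
{"op": "apply_moves", "data": {
  "claw": [0.005,0.005,0.005,0.005,0.005,0.005,0.005,0.005,0.005,0.005],
  "xyz": [
    [-0.001,-0.0003,0],
    [-0.0015,0,0],
    [-0.0015,0,0],
    [-0.0015,0,0],
    [-0.0015,0,0],
    [-0.001,0,0],
    [-0.001,0,0],
    [-0.0008,0,0],
    [-0.0005,0,0],
    [0,0,0]
  ],
  "twist": [
    [0,0,0],
    [0,0,0],
    [0,0,0],
    [0,0,0],
    [0,0,0],
    [0,0,0],
    [0,0,0],
    [0,0,0],
    [0,0,0],
    [0,0,0]
  ]
}}

```text
clock: 29.3
position: [0.5128, -0.0154, 0.0673]
tool_rot: [-3.141, -0.001, 1.452]
force: [-5.3, 6.3, 6.8]
grip_width: 0.0169
finger_force: 60.7
```

```bash
python3 go.py 0 0.018 0.0665 1.5708; python3 dial.py
```

```text
t 29.3 rpy [-3.1414e+00 -8.0000e-04  1.4516e+00] pos [ 0.5128 -0.0154  0.0673] holder xy [-0.0005  0.0232]
F holder [-6.   5.6] 6.8 M [ 1.24  1.21 -0.22] w 0.0169 ff 60.7 q [ 0.24  0.63 -0.44  2.    0.45  0.61 -0.62]
tool delta [-0.0052  0.0005  0.0008] twist [-0.0002 -0.0008  0.0008]
scene [210, 167, 13, 7, 59] [ 0.0043 -0.0282]
```

Request:
{"op": "apply_moves", "data": {
  "claw": [0.005,0.005,0.005,0.005,0.005],
  "xyz": [
    [-0.0005,0,0],
    [-0.0005,0,0],
    [-0.0005,0,0],
    [-0.0005,0,0],
    [-0.0005,0,0]
  ],
  "twist": [
    [0,0,0],
    [0,0,0],
    [0,0,0],
    [0,0,0],
    [0,0,0]
  ]
}}

```text
clock: 29.85
position: [0.5125, -0.0178, 0.0673]
tool_rot: [-3.141, -0.001, 1.452]
force: [-5.6, 7.0, 7.9]
grip_width: 0.0165
finger_force: 60.7
```

Request:
{"op": "apply_moves", "data": {
  "claw": [0.005,0.005,0.005],
  "xyz": [
    [-0.0005,0,0],
    [-0.0005,0,0],
    [-0.0005,0,0]
  ],
  "twist": [
    [0,0,0],
    [0,0,0],
    [0,0,0]
  ]
}}

```text
clock: 30.15
position: [0.5123, -0.0193, 0.0673]
tool_rot: [-3.141, -0.001, 1.452]
force: [-5.5, 6.5, 7.9]
grip_width: 0.0168
finger_force: 60.8
```

Request:
{"op": "apply_moves", "data": {
  "claw": [0.005,0.005,0.005],
  "xyz": [
    [-0.0005,0,0],
    [-0.0005,0,0],
    [-0.0005,0,0]
  ],
  "twist": [
    [0,0,0],
    [0,0,0],
    [0,0,0]
  ]
}}

```text
clock: 30.45
position: [0.5121, -0.0208, 0.0673]
tool_rot: [-3.141, -0.001, 1.452]
force: [-6.6, 6.9, 7.7]
grip_width: 0.0168
finger_force: 60.8
```

Request:
{"op": "apply_moves", "data": {
  "claw": [0.005,0.005],
  "xyz": [
    [-0.0005,0,0],
    [-0.0005,0,0]
  ],
  "twist": [
    [0,0,0],
    [0,0,0]
  ]
}}

```text
clock: 30.65
position: [0.512, -0.0217, 0.0673]
tool_rot: [-3.141, -0.001, 1.452]
force: [-6.7, 6.7, 7.0]
grip_width: 0.017
finger_force: 60.8
```

```bash
python3 go.py 0 0.018 0.0665 1.5708
```

```text
t 30.65 rpy [-3.1413e+00 -9.0000e-04  1.4518e+00] pos [ 0.512  -0.0217  0.0673] holder xy [-0.0005  0.0168]
F holder [-7.4  5.9] 7.0 M [ 1.49  1.25 -0.26] w 0.017 ff 60.8 q [ 0.25  0.63 -0.44  2.    0.45  0.61 -0.61]
tool delta [0.0012 0.0005 0.0008] twist [-0.0003 -0.0009  0.001 ]
```

Request:
{"op": "apply_moves", "data": {
  "claw": [0.005,0.005,0.005],
  "xyz": [
    [-0.0005,0,0],
    [-0.0005,0,0],
    [0,0,0]
  ],
  "twist": [
    [0,0,0],
    [0,0,0],
    [0,0,0]
  ]
}}

```text
clock: 30.95
position: [0.5119, -0.0226, 0.0673]
tool_rot: [-3.141, -0.001, 1.452]
force: [-6.9, 7.8, 7.0]
grip_width: 0.0167
finger_force: 60.8
```

Request:
{"op": "apply_moves", "data": {
  "claw": [0.005,0.005,0.005],
  "xyz": [
    [-0.0005,0,0],
    [-0.0005,0,0],
    [0,0,0]
  ],
  "twist": [
    [0,0,0],
    [0,0,0],
    [0,0,0]
  ]
}}

```text
clock: 31.25
position: [0.5119, -0.0226, 0.0673]
tool_rot: [-3.142, -0.002, 1.452]
force: [-6.6, 12.8, 7.2]
grip_width: 0.0168
finger_force: 60.6
```

Request:
{"op": "apply_moves", "data": {
  "claw": [0.005,0.005,0.005,0.005],
  "xyz": [
    [-0.0004,0,0],
    [-0.0004,0,0],
    [-0.0004,0,0],
    [0,0,0]
  ],
  "twist": [
    [0,0,0],
    [0,0,0],
    [0,0,0],
    [0,0,0]
  ]
}}

```text
clock: 31.65
position: [0.5119, -0.0227, 0.0673]
tool_rot: [3.141, -0.003, 1.453]
force: [-5.3, 19.5, 6.1]
grip_width: 0.0166
finger_force: 60.6
```

```bash
python3 go.py 0 0.018 0.0665 1.5708
```

```text
t 31.65 rpy [ 3.1414 -0.0035  1.4534] pos [ 0.5119 -0.0227  0.0673] holder xy [-0.0005  0.0158]
F holder [-7.6 18.7] 6.1 M [ 4.04  1.29 -0.4 ] w 0.0166 ff 60.6 q [ 0.26  0.63 -0.44  2.    0.45  0.61 -0.6 ]
tool delta [0.0022 0.0005 0.0008] twist [ 0.0002 -0.0035  0.0026]
```

Request:
{"op": "apply_moves", "data": {
  "claw": [0.005,0.005,0.005,0.005,0.005,0.005],
  "xyz": [
    [-0.0004,0,0],
    [0,0,0],
    [0,0,0],
    [0,0,0],
    [0,0,0],
    [0,0,0]
  ],
  "twist": [
    [0,0,0],
    [0,0,0],
    [0,0,0],
    [0,0,0],
    [0,0,0],
    [0,0,0]
  ]
}}

```text
clock: 32.25
position: [0.5119, -0.0228, 0.0673]
tool_rot: [3.141, -0.004, 1.454]
force: [-6.2, 21.7, 4.5]
grip_width: 0.0168
finger_force: 60.5
```

Request:
{"op": "apply_moves", "data": {
  "claw": [0.005,0.005,0.005,0.005,0.005],
  "xyz": [
    [0,0,0],
    [0,0,0],
    [0,0,0],
    [0,0,0],
    [0,0,0]
  ],
  "twist": [
    [0,0,0],
    [0,0,0],
    [0,0,0],
    [0,0,0],
    [0,0,0]
  ]
}}

```text
clock: 32.75
position: [0.5118, -0.0229, 0.0673]
tool_rot: [3.141, -0.004, 1.454]
force: [-5.9, 20.8, 5.5]
grip_width: 0.0164
finger_force: 60.5
```

```bash
python3 go.py 0 0.018 0.0665 1.5708
```

```text
t 32.75 rpy [ 3.1414 -0.0037  1.4535] pos [ 0.5118 -0.0229  0.0673] holder xy [-0.0006  0.0156]
F holder [-8.3 19.9] 5.5 M [ 4.3   1.2  -0.36] w 0.0164 ff 60.5 q [ 0.26  0.63 -0.44  2.    0.45  0.61 -0.6 ]
tool delta [0.0024 0.0006 0.0008] twist [ 0.0002 -0.0037  0.0027]
```

Request:
{"op": "apply_moves", "data": {
  "claw": [0.005,0.005,0.005,0.005,0.005],
  "xyz": [
    [0.0005,0,0],
    [0.0005,0,0],
    [0.0005,0,0],
    [0.0003,0,0],
    [0,0,0]
  ],
  "twist": [
    [0,0,0],
    [0,0,0],
    [0,0,0],
    [0,0,0],
    [0,0,0]
  ]
}}

```text
clock: 33.25
position: [0.5119, -0.0229, 0.0673]
tool_rot: [-3.141, -0.002, 1.452]
force: [-5.9, 11.5, 7.6]
grip_width: 0.0164
finger_force: 60.8
```

```bash
python3 go.py 0 0.018 0.0665 1.5708
```

```text
t 33.25 rpy [-3.1415e+00 -1.6000e-03  1.4523e+00] pos [ 0.5119 -0.0229  0.0673] holder xy [-0.0005  0.0157]
F holder [-7.2 10.7] 7.6 M [ 2.2   1.22 -0.24] w 0.0164 ff 60.8 q [ 0.26  0.63 -0.44  2.    0.45  0.61 -0.6 ]
tool delta [0.0023 0.0005 0.0008] twist [-0.0001 -0.0016  0.0015]
```

Next I'll unload a bit more, open gradually, rise and withdraw.

Request:
{"op": "apply_moves", "data": {
  "claw": [0.005,0.005,0.005,0.025,0.035,0.045,0.05,0.05,0.05,0.05,0.05,0.05,0.05],
  "xyz": [
    [0.0005,0,0],
    [0.0003,0,0],
    [0,0,0],
    [0,0,0],
    [0,0,0],
    [0,0,0],
    [0,0,0],
    [0,0,-0.02],
    [0,0,-0.03],
    [0,0,-0.03],
    [0,0,-0.03],
    [0,0,-0.03],
    [0,0,0]
  ],
  "twist": [
    [0,0,0],
    [0,0,0],
    [0,0,0],
    [0,0,0],
    [0,0,0],
    [0,0,0],
    [0,0,0],
    [0,0,0],
    [0,0,0],
    [0,0,0],
    [0,0,0],
    [0,0,0],
    [0,0,0]
  ]
}}

```text
clock: 34.55
position: [0.5138, -0.0236, 0.2103]
tool_rot: [3.136, -0.0, 1.451]
force: [0.2, -0.1, -0.5]
grip_width: 0.05
finger_force: 0.0
```

Request:
{"op": "apply_moves", "data": {
  "claw": [0.05,0.05,0.05,0.05,0.05,0.05,0.05,0.05],
  "xyz": [
    [0.04,-0.015,0],
    [0.04,-0.015,0],
    [0.04,-0.015,0],
    [0.04,-0.015,0],
    [0.04,-0.015,0],
    [0.04,-0.015,0],
    [0.04,-0.015,0],
    [0,0,0]
  ],
  "twist": [
    [0,0,0],
    [0,0,0],
    [0,0,0],
    [0,0,0],
    [0,0,0],
    [0,0,0],
    [0,0,0],
    [0,0,0]
  ]
}}

```text
clock: 35.35
position: [0.4391, 0.2725, 0.2067]
tool_rot: [-3.141, -0.003, 1.458]
force: [-0.1, 0.4, -0.3]
grip_width: 0.0502
finger_force: 0.0
```

```bash
python3 go.py; python3 dial.py; python3 - <<'E'
from h import *
a=cv2.resize(snap('scene')['img'][150:225,180:280,::-1],None,fx=4,fy=4,interpolation=cv2.INTER_CUBIC)
b=cv2.resize(snap('top')['img'][175:250,250:350,::-1],None,fx=4,fy=4,interpolation=cv2.INTER_CUBIC)
cv2.imwrite('pics/f.png',np.hstack([a,b]))
E
```

```text
t 35.35 rpy [-3.1406e+00 -2.6000e-03  1.4580e+00] pos [0.4391 0.2725 0.2067] holder xy [-0.1082  0.3002]
F holder [-0.1  0.3] -0.3 M [-0.03 -0.05  0.  ] w 0.0502 ff 0.0 q [-0.19  0.44 -0.63  1.89  0.32  0.92 -1.08]
scene [209, 165, 13, 8, 77] [-0.0008 -0.0357]
```

View pics/f.png

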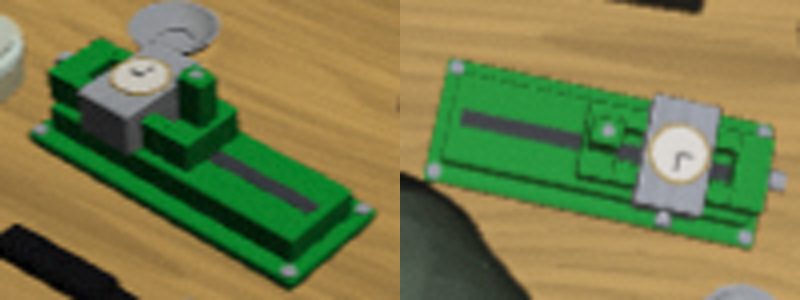

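The last picture shows the case pinched square between the jaws. The dial is up at (680,153) and the crown faces the robot at (662,218), with x about -1 mm from the middle. I'll hand it in.

```bash
python3 -c "
from workcell import bot
print(bot.job_done())"
```

```text
the job is handed in; nothing more can be done
None
```

The case is handed in pinched square between the jaws, dial up and crown towards the robot, about 1 mm off mid-bed; the final push held about 20–21 N at the wrist for over 0.5 s, which I estimate as 16–18 N on the case after jaw drag, and the job finished at about 35 s.

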